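# Leak test: hold a capped pipe stub down in the sprung nest

## Robot

A 6-joint arm with a two-finger parallel gripper is mounted at the origin on a cart in front of the work surface, level with it; the furniture and walls round the work are solid. World frame = base frame: x ahead of the robot, y to its left, z up, the work surface at z = 0. Lengths are in m, angles in rad, forces in N, time in s.
With the tool pointing down it reaches from about 0.3 to 0.775 m from the base axis. Payload 14.6 kg.
Tool frame: the origin (TCP) lies midway between the tips of the shut fingers; the grasp point (between the pads) lies 19 mm behind it (ctrl.pinch_z is the distance from the TCP to the grasp point, in m); z points along the fingers, y is the line along which they close (so a half turn about z gives the same grasp; the last joint's range is limited). The gripper opens to 94 mm and grips with 3 to 60 N. Pads are 16 mm wide; open, the fingers measure 119 mm over their backs; the gripper's body (75 mm by 177 mm) begins 78 mm behind the grasp point.
Start: joints at [1.141, 0.3, 1.521, -0, 1.321, -0.067], TCP at [0.195, 0.514, 0.205] pointing down, gripper open.
Joint ranges: [-3.03, 3.03], [-0.79, 2.21], [0.23, 2.52], [-1.04, 4.18], [0, 3.07], [-2.55, 2.55]. Speed limits (rad/s): [2.22, 2.22, 2.57, 3.14, 3.14, 3.14].

## Interface

Orientations are given as [roll, pitch, yaw] about the fixed x, y, z axes, in that order (R = Rz(yaw) Ry(pitch) Rx(roll)).
In Python, from station import ctrl gives the robot as it stands.
- The arm moves only by the tool jog_arm, never from a script. Its argument "motion" is a list of rows, each a list of 7 numbers: the shift along the tool's x, y, z in m, then the turn, a rotation vector about the tool's x, y, z in rad, then the opening, from -1 (shut) to 1 (fully open). In form: [[tx, ty, tz, rx, ry, rz, gripper], ...]. A call has 1 to 5 rows; each row shifts and turns the commanded pose from where the row before left it, along the tool's axes as they then stand; what a row does not reach is not made up. A row lasts 1/10 s, in which the tool goes at most 50 mm and 8.59 degrees, less where a joint would pass 70% of its speed; a pose out of reach is approached as far as the arm can. A call is refused whole if a number of a shift passes 0.05 or a number of a turn 0.15, either way. A call with a gripper value outside its range is refused whole. The fingers move at their own pace and stop on an object; "squeeze" is the grip in N (left out, the last holds). Time passes only in rows, so rows that do not move let the fingers close. It gives the time, the measured TCP pose, the force, the opening and the grip force at its end, in the units of the state.
- ctrl.get_obs(): the state, without advancing time (a new reading comes with each control period).
- ctrl.camera(name): name is "scene" or "top" or "wrist"; returns the picture (400x640x3 uint8, red, green, blue); there is no depth.
- ctrl.camera_model(name): a dict with "intrinsics" (3x3 intrinsics, pixels), "rvec" (rotation vector, rad) and "tvec" (3), from world to camera coordinates, as OpenCV has them. Camera axes: x right, y down, z forward; pixel columns grow to the right and rows downward; lengths in m; the calibration is good to about 2 mm. A picture is of the moment at which its call begins: read the wrist's pose just before it. camera_model takes no time and is no camera call; for the wrist camera it gives the pose at the moment of the call.
- ctrl.hand_in(): hands the job in; it is judged then, once.
The state is a dict: "time_s": time; "qpos": joint angles; "joint_vel": joint speeds; "tau": joint torques, N m; "ee_pos": TCP position; "eef_rot": TCP orientation; "force": force on the tool from outside, world axes, zero at the start; "moment": the same for the moment, N m; "grip_width": finger opening in m; "grip_force": force on a finger pad.
Only numpy, scipy, OpenCV 4.12 (cv2) and the standard library are available. Lean on these libraries where they do the work, as an engineer would, in place of code of your own. Each camera call takes 0.05 s, during which the arm holds its last target. There are 200 camera calls.

## Task

The welded pipe stub with the domed cap stands nipped in the bench vice: slide the vice's front jaw well open while the stub stays standing on its step, then lift the stub out, cap up. Set it cap up into the ring nest of the leak-test stand and press the sprung nest all the way down onto its stops, so that the test air comes on, without disturbing the other things on the table. Finish while still holding the stub down: do not let go, the air flows only while it is held fully down.

Things in the scene. Friction and masses are not known exactly. Their poses are not given: they have to be found in the camera images.
- capped_stub: Dark steel pipe, 34 mm diameter, domed cap welded on top (bright bead 1.5 mm proud, 36 mm up); 72 mm tall, straight-sided to 56 mm, 0.18-0.33 kg. Origin: centre of its flat underside, z along its axis to the cap; round, yaw is meaningless. Starts upright between the vice jaws on the fixed soft jaw's step, 94 mm above the table, top 44 mm above the jaws; it stays there when the jaw opens.
- bench_vice: Blue bench vice bolted down. Origin on the table under the closed jaw faces, z up; x points from the moving front jaw to the fixed jaw, y along the jaws (-44 to +44 mm). Aluminium soft jaws line both, tops 122 mm above the table. The stub stands 24 to 29 mm to the -y side of the middle; on the +y half the 34 mm gap between the jaws is empty down to 90 mm above the table.
- bench_vice_jaw (a joint): Opening of the vice's front jaw, m: 0.042 at the start (stub just nipped), grows as the jaw slides along the vice's -x, stop at 0.060. The quick-release nut is out: the jaw slides with about 8 N of drag, stays where it is left and does not spring back.
- jaw_top (a point): Point on the moving jaw's top (122 mm above the table), 30 mm to the +y side of its middle, clear of the stub, midway through its thickness: the jaw with lining is 59 mm thick along x (29.5 mm either side), upright on both sides down to 26 mm below the top, so it can be pinched from above, or pushed from inside the gap. Axes as the vice's: it opens along -x.
- test_stand: Leak-test stand bolted down: blue base plate 150 x 106 x 10 mm; a gauge stands 72 mm from the nest axis towards +x (top 70 mm above the table). Origin on the table under the nest axis, z up. On three sprung bolts it carries an aluminium disc, 94 mm diameter, with the ring nest on top.
- nest_rim (a point): Centre of the mouth of the ring nest, at its rim: 39 mm bore for the 34 mm stub, the top 8 mm flared out to 50 mm as a lead-in (69 mm outside), 16 mm deep in all. The rim is 69 mm above the table with the nest up, 54 mm with it fully down.
- nest_seat (a point): Centre of the nest's floor (rubber face), where the stub's underside rests: 16 mm below the rim, 53 mm above the table with the nest up and 38 mm with it fully down. z up.
- nest (a joint): How far the sprung nest is pressed down, m: 0 up, 0.015 fully down on its stops. The springs push back with 8 N at the top and 14 N at the stops; nest and stub weigh 3.5 to 5.5 N, so about 10 N of added push holds it down. It springs up when released.
- pliers: Bystander: pliers with blue handles, 50 x 176 x 13 mm, lying near the front edge.
- tape_measure: Bystander: yellow tape measure, 62 x 79 x 36 mm, front right.
- spray_can: Bystander: white and red spray can, 65 mm wide, 198 mm tall, back right.
- paste_tin: Bystander: white and blue tin, 69 mm wide, 44 mm tall, back right.
- magnet_square: Bystander: red magnetic square, 74 x 90 x 22 mm, behind.
There are look-alikes about, which are no part of the job. There is more than one size of the capped_stub; the one meant has the size given above.

How it is judged:
On the way, in this order (a step that is already met when the one before it is completed fails the run):
1. the front jaw is slid open by at least 6 mm while the stub still stands on its step (value of joint bench_vice_jaw above 0.048 m and z of capped_stub in the frame of bench_vice below 0.099 m and angle between capped_stub's own z axis and vertical below 0.15 rad), for 0.2 s.
2. the stub is lifted out, cap up, its underside clear above the jaws (height (world z) of capped_stub above 0.127 m and angle between capped_stub's own z axis and vertical below 0.4 rad), for 0.1 s.
3. the stub stands in the ring nest (horizontal distance between capped_stub and nest_seat below 0.004 m and z of capped_stub in the frame of nest_seat between -0.004 and 0.004 m and angle between capped_stub's own z axis and vertical below 0.1 rad), for 0.1 s.
At the end, for the whole second after the job is handed in: The robot is still holding the stub cap up on the floor of the nest (within 4 mm of its axis, 3 mm of its floor, tilted under 0.08 rad), pressing on it with over 6 N, at rest, and the nest is down within 2.5 mm of its stops (value of joint nest above 0.0125 m and horizontal distance between capped_stub and nest_seat below 0.004 m and z of capped_stub in the frame of nest_seat between -0.004 and 0.003 m and angle between capped_stub's own z axis and vertical below 0.08 rad and contact force between capped_stub and test_stand above 6 N and contact force between any of the fingers, the arm and capped_stub above 2 N and linear speed of capped_stub below 0.01 m/s); the arm keeps its last pose, push and grip.
It fails at once if the pliers, tape measure, spray can, paste tin or magnet square is moved by more than 30 mm (distance of any of pliers, tape_measure, spray_can, paste_tin, magnet_square from where it was at the start of the episode above 0.03 m).
It also fails if it takes over 54 s, if anything falls off the work surface, if the arm or the gripper's body presses on something with over 40 N, if the wrist force passes 120 N, or if a joint passes its speed limit or range.

## Working session

There is one attempt and no reset: what is moved stays moved. The work goes in short steps, Python scripts to look and compute and a tool call to move; the robot and the scene stay as the last step left them, time stands still between calls to the robot, and variables do not carry over. Pictures are saved under pics/ and viewed, at most 10 in all, crops included, and the job is handed in when it is done.

Besides the shell and the picture viewer there is one more tool, called after "Emit:" as name(argument=value, ...) on one line, values as JSON. jog_arm: Moves the arm, as the interface text tells. Its arguments: {"type":"object","properties":{"motion":{"type":"array"},"squeeze":{"type":"number"}},"required":["motion"]}

```bash
ls; mkdir -p pics; python3 - <<'E'
from station import ctrl
import cv2
for n in("scene","top"):
    cv2.imwrite(f"pics/{n}1.png",ctrl.camera(n)[:,:,::-1])
o=ctrl.get_obs();print(o)
E
```

```text
pics
{'time_s': 0.1, 'qpos': array([ 1.14140362e+00,  3.00418602e-01,  1.52151881e+00, -6.37663940e-06,
        1.32070369e+00, -6.66399232e-02]), 'joint_vel': array([-0.00025661,  0.00040405, -0.00089971, -0.00110404, -0.00019139,
       -0.0007287 ]), 'tau': array([ 2.35505831e-03, -5.32647586e+01, -3.53278363e+01,  7.10698287e-02,
        2.36054318e-02, -1.01024805e-04]), 'ee_pos': array([0.19509292, 0.51398234, 0.20494147]), 'eef_rot': array([-3.14054612e+00, -6.36542974e-05,  2.77884142e+00]), 'force': array([-0.33350934, -0.25946216,  0.02667246]), 'moment': array([ 0.03350924,  0.02620285, -0.01753176]), 'grip_force': 0.0, 'grip_width': 0.09355517971835976}
```

View pics/scene1.png

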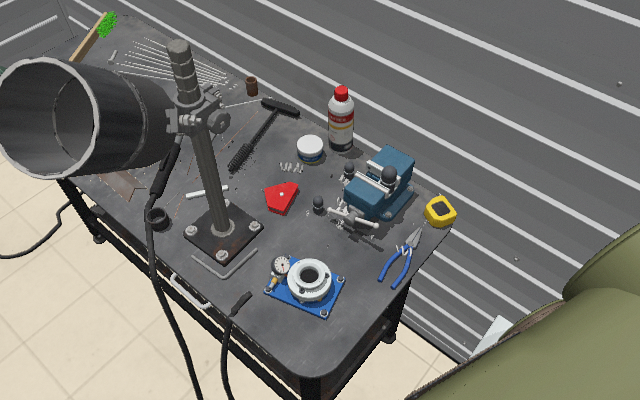

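View pics/top1.png

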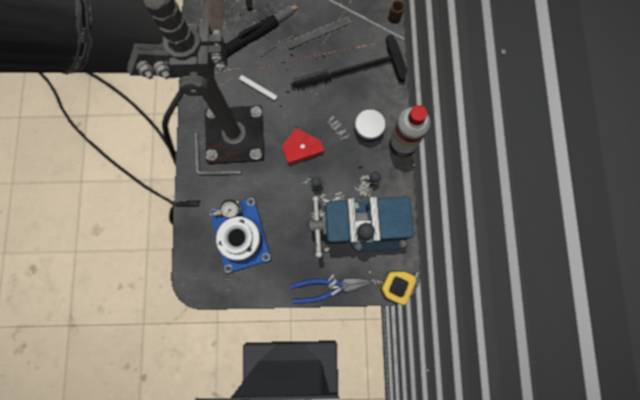

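The candidates are the dark capped piece in the vice (top 366,231 / scene 389,177), a small one at top (316,184), and one at top (375,178). Only the first stands in the vice. I'll check it in a close crop.

```bash
cat > h.py <<'E'
import numpy as np,cv2
from station import ctrl
def ray(m,uv):
    R=cv2.Rodrigues(np.array(m["rvec"],float))[0];t=np.array(m["tvec"],float).ravel()
    d=R.T@np.linalg.inv(np.array(m["intrinsics"]))@np.array([uv[0],uv[1],1.]);return -R.T@t,d
def at(m,uv,z):
    c,d=ray(m,uv);return (c+d*(z-c[2])/d[2]).round(4)
def proj(m,P):
    return cv2.projectPoints(np.array(P,float).reshape(-1,3),np.array(m["rvec"],float),np.array(m["tvec"],float),np.array(m["intrinsics"],float),None)[0].reshape(-1,2).round(1)
E
python3 - <<'E'
from h import *
m=ctrl.camera_model("top");print(ray(m,(320,200))[0])
for n,uv,z in [("stubtop",(366,231),.166),("nest",(237.5,237.5),.069),("vl",(327,222),.1),("vr",(412,218),.1),("jawA",(353,198),.122),("jawB",(353,250),.122),("look1",(316,184),.06),("look2",(375,178),.06),("plateTL",(211,209),.01),("plateTR",(255,200),.01),("plateBR",(270,263),.01),("plateBL",(226,272),.01)]: print(n,at(m,uv,z))
t=cv2.imread("pics/top1.png");s=cv2.imread("pics/scene1.png")
a=cv2.resize(t[165:285,200:420],None,fx=3.6,fy=3.6,interpolation=2)[:,:792]
cv2.imwrite("pics/c1.png",a)
cv2.imwrite("pics/c2.png",cv2.resize(s[130:260,300:460],None,fx=4.5,fy=4.5,interpolation=2))
E
```

```text
[ 0.40059365 -0.12732575  0.97235798]
stubtop [ 0.4902 -0.215   0.166 ]
nest [0.4933 0.0488 0.069 ]
vl [ 0.5181 -0.1424  0.1   ]
vr [ 0.5224 -0.3183  0.1   ]
jawA [ 0.5631 -0.1962  0.122 ]
jawB [ 0.4578 -0.1923  0.122 ]
look1 [ 0.6083 -0.1211  0.06  ]
look2 [ 0.6187 -0.2513  0.06  ]
plateTL [0.5665 0.1223 0.01  ]
plateTR [0.5852 0.0209 0.01  ]
plateBR [ 0.4404 -0.0136  0.01  ]
plateBL [0.4226 0.0851 0.01  ]
```

View pics/c1.png

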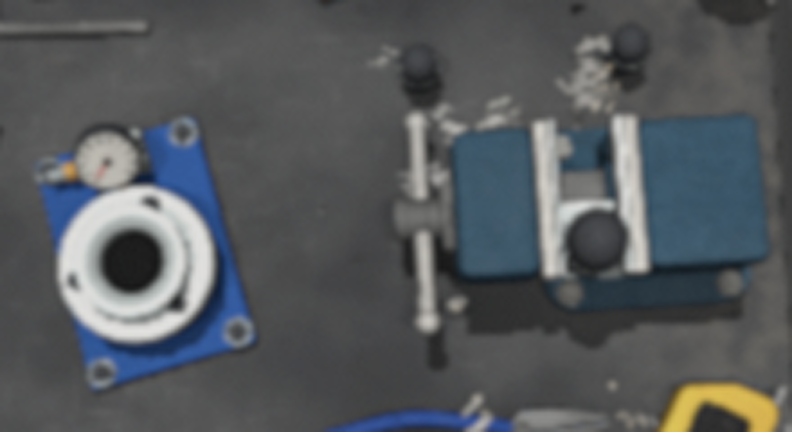

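View pics/c2.png

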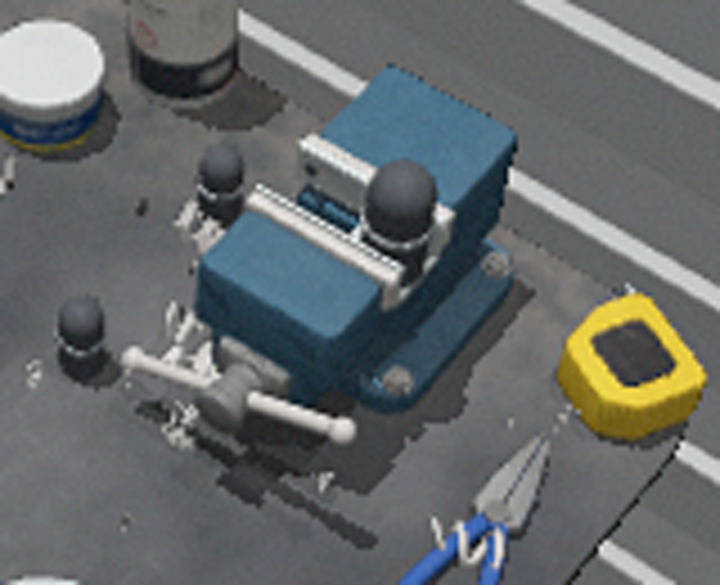

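The crop confirms it: the full-size stub stands in the vice, bead showing, and it is larger than the two look-alikes on the table. The screw and moving jaw are on the image left (+y world). Next I'll work out the frames.

```bash
python3 - <<'E'
from h import *
m=ctrl.camera_model("top")
f=lambda x,y,z:at(m,(200+x/3.6,165+y/3.6),z)[:2]
a,b=f(553,120,.122),f(567,275,.122);c,d=f(613,117,.122),f(628,270,.122)
print(a,b,c,d)
vy=(a-b)/np.linalg.norm(a-b)+(c-d)/np.linalg.norm(c-d);vy/=np.linalg.norm(vy);vx=np.array([vy[1],-vy[0]])
print("vy",vy,"vx",vx,"len",np.linalg.norm(a-b),np.linalg.norm(c-d),"gap",vx@((c+d-a-b)/2))
mid=(a+b)/2; print("jaw mid",mid,"jaw_top",mid+vy*.03-vx*.0295, "outer",f(453,138,.122),f(462,278,.122),(f(453,138,.122)-mid)@vx)
s=f(597,240,.160);print("stub",s,(s-(a+b+c+d)/4)@vy,(s-mid)@vx)
print("nest rim outer",f(136,259,.069),"disc",f(136,264,.05),"bore",f(131,261,.06))
e=ctrl.get_obs();yaw=np.arctan2(vx[0],-vx[1]);print("tool y=-vx => yaw",np.arctan2(-vx[0],vx[1]) , e["eef_rot"])
E
```

```text
[ 0.5624 -0.1974] [ 0.4747 -0.2019] [ 0.5633 -0.2314] [ 0.4767 -0.2358]
vy [0.99869899 0.05099337] vx [ 0.05099337 -0.99869899] len 0.08781537450811219 0.08671170624546608 gap 0.03397977115832861
jaw mid [ 0.51855 -0.19965] jaw_top [ 0.54700667 -0.16865858] outer [ 0.5534 -0.1406] [ 0.4743 -0.1436] -0.05719605656458999
stub [ 0.4896 -0.2152] -0.029563727032698228 0.014053511295100397
nest rim outer [0.4945 0.0482] disc [0.4934 0.0519] bore [0.4943 0.053 ]
tool y=-vx => yaw -3.090577158960755 [-3.14054612e+00 -6.36542974e-05  2.77884142e+00]
```

Emit:
jog_arm(motion=[[-0.035, -0.032, 0, 0, 0, 0, 0.7], [-0.035, -0.032, 0, 0, 0, 0, 0.7], [-0.035, -0.032, 0, 0, 0, 0, 0.7], [-0.035, -0.032, 0, 0, 0, 0, 0.7], [-0.035, -0.032, 0, 0, 0, 0, 0.7]], squeeze=10)

```text
time_s: 0.6
ee_pos: [0.3023, 0.3007, 0.2053]
eef_rot: [-3.141, -0.0, 2.779]
force: [0.5, 0.8, 0.3]
grip_width: 0.0797
grip_force: 0.0
```

Emit:
jog_arm(motion=[[-0.035, -0.032, 0, 0, 0, 0, 0.7], [-0.035, -0.032, 0, 0, 0, 0, 0.7], [-0.035, -0.032, 0, 0, 0, 0, 0.7], [-0.035, -0.032, 0, 0, 0, 0, 0.7], [-0.035, -0.032, 0, 0, 0, 0, 0.7]])

```text
time_s: 1.1
ee_pos: [0.4092, 0.0889, 0.2055]
eef_rot: [3.141, 0.0, 2.779]
force: [-0.0, 1.0, -0.2]
grip_width: 0.0799
grip_force: 0.0
```

Emit:
jog_arm(motion=[[-0.035, -0.032, 0, 0, 0, 0, 0.7], [-0.035, -0.032, 0, 0, 0, 0, 0.7], [-0.035, -0.032, 0, 0, 0, 0, 0.7], [-0.035, -0.032, 0, 0, 0, 0, 0.7], [-0.035, -0.032, 0, 0, 0, 0, 0.7]])

```text
time_s: 1.6
ee_pos: [0.5161, -0.1229, 0.2052]
eef_rot: [3.142, -0.0, 2.779]
force: [1.0, 1.3, 0.4]
grip_width: 0.0804
grip_force: 0.0
```

Emit:
jog_arm(motion=[[0, 0, 0, 0, 0, -0.138, 0.7], [0, 0, 0, 0, 0, -0.138, 0.7], [0, 0, 0, 0, 0, -0.138, 0.7], [0, 0, 0, 0, 0, 0, 0.7], [0, 0, 0, 0, 0, 0, 0.7]])

```text
time_s: 2.1
ee_pos: [0.5156, -0.1208, 0.2053]
eef_rot: [3.141, -0.0, -3.094]
force: [0.5, 0.0, -1.1]
grip_width: 0.0798
grip_force: 0.0
```

Emit:
jog_arm(motion=[[-0.015, -0.025, 0, 0, 0, 0, 0.7], [-0.014, -0.025, 0, 0, 0, 0, 0.7], [0, 0, 0, 0, 0, 0, 0.7], [0, 0, 0, 0, 0, 0, 0.7]])

```text
time_s: 2.5
ee_pos: [0.547, -0.1693, 0.205]
eef_rot: [3.141, -0.001, -3.093]
force: [0.0, 0.4, -0.1]
grip_width: 0.0799
grip_force: 0.0
```

```bash
python3 - <<'E'
from h import *
m=ctrl.camera_model("wrist");o=ctrl.get_obs();im=ctrl.camera("wrist")[:,:,::-1].copy()
print(o["ee_pos"],o["eef_rot"],ray(m,(320,200)))
vy=np.array([.9987,.051]);vx=np.array([.051,-.9987]);mid=np.array([.51855,-.19965])
P=[np.r_[mid+vy*a+vx*b,.122] for a,b in [(.044,0),(-.044,0),(.044,-.059),(-.044,-.059),(.044,.034),(-.044,.034)]]+[[.4896,-.2152,.166]]
print(proj(m,P))
for p in proj(m,P): cv2.circle(im,(int(p[0]),int(p[1])),3,(0,0,255),-1)
cv2.imwrite("pics/w1.png",im)
E
```

```text
[ 0.54700455 -0.16931257  0.20500526] [ 3.14117136e+00 -7.37296862e-04 -3.09349276e+00] (array([ 0.48027688, -0.17225802,  0.3852937 ]), array([ 0.23343269, -0.00303113, -0.97248436]))
[[288.  222.1]
 [284.7 106.3]
 [363.1 221.8]
 [365.7 106.1]
 [244.7 222.2]
 [238.  106.4]
 [254.5 128.4]]
```

View pics/w1.png

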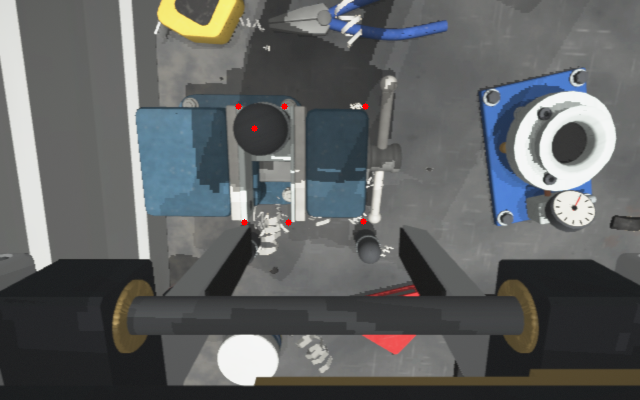

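The wrist view shows the jaw with its lining at columns 291–305, its outer edge at about 367, and the stub dome at (261,129). The predictions are about 3–5 px off, roughly 2–3 mm toward +y. That is good enough to pinch the jaw, so I'm descending.

Emit:
jog_arm(motion=[[0, 0.002, 0.03, 0, 0, 0, 0.7], [0, 0, 0.03, 0, 0, 0, 0.7], [0, 0, 0.02, 0, 0, 0, 0.7], [0, 0, 0.02, 0, 0, 0, 0.7], [0, 0, 0, 0, 0, 0, 0.7]])

```text
time_s: 3.05
ee_pos: [0.5457, -0.1661, 0.1033]
eef_rot: [3.14, -0.004, -3.091]
force: [-1.1, 0.5, 0.2]
grip_width: 0.0798
grip_force: 0.0
```

Emit:
jog_arm(motion=[[0, 0, 0, 0, 0, 0, 0.2], [0, 0, 0, 0, 0, 0, 0.2], [0, 0, 0, 0, 0, 0, 0.2], [0, 0, 0, 0, 0, 0, 0.2]], squeeze=10)

```text
time_s: 3.45
ee_pos: [0.5475, -0.1671, 0.1066]
eef_rot: [3.142, 0.002, -3.091]
force: [-1.1, 3.3, 6.3]
grip_width: 0.0585
grip_force: 10.0
```

Emit:
jog_arm(motion=[[0, 0.003, 0, 0, 0, 0, 0.2], [0, 0.003, 0, 0, 0, 0, 0.2], [0, 0.003, 0, 0, 0, 0, 0.2], [0, 0.003, 0, 0, 0, 0, 0.2], [0, 0.002, 0, 0, 0, 0, 0.2]])

```text
time_s: 3.95
ee_pos: [0.547, -0.1545, 0.1066]
eef_rot: [-3.139, 0.002, -3.091]
force: [1.3, -7.7, 3.1]
grip_width: 0.0588
grip_force: 10.0
```

Emit:
jog_arm(motion=[[0, 0, 0, 0, 0, 0, 0.2], [0, 0, 0, 0, 0, 0, 0.2], [0, 0, 0, 0, 0, 0, 0.2]])

```text
time_s: 4.25
ee_pos: [0.547, -0.1542, 0.1066]
eef_rot: [-3.14, 0.002, -3.091]
force: [2.0, -5.0, 4.5]
grip_width: 0.0588
grip_force: 10.0
```

Emit:
jog_arm(motion=[[0, 0, 0, 0, 0, 0, 0.6], [0, 0, 0, 0, 0, 0, 0.6], [0, 0, 0, 0, 0, 0, 0.6], [0, 0, -0.03, 0, 0, 0, 0.6], [0, 0, -0.03, 0, 0, 0, 0.6]])

```text
time_s: 4.75
ee_pos: [0.5459, -0.1531, 0.1656]
eef_rot: [3.141, -0.002, -3.09]
force: [-0.8, -0.7, 1.3]
grip_width: 0.0751
grip_force: 0.0
```

Emit:
jog_arm(motion=[[0, 0, -0.04, 0, 0, 0, 0.6], [0, 0, 0, 0, 0, 0, 0.6], [0.02, -0.02, 0, 0, 0, 0, 0.6], [0.02, -0.02, 0, 0, 0, 0, 0.6], [0, 0, 0, 0, 0, 0, 0.6]])

```text
time_s: 5.25
ee_pos: [0.507, -0.1969, 0.2051]
eef_rot: [3.142, -0.001, -3.092]
force: [-0.1, 1.0, -0.2]
grip_width: 0.0753
grip_force: 0.0
```

```bash
python3 - <<'E'
from h import *
m=ctrl.camera_model("wrist");o=ctrl.get_obs();im=ctrl.camera("wrist")[:,:,::-1].copy()
mt=ctrl.camera_model("top")
print(o["ee_pos"],o["eef_rot"],proj(m,[[.4896,-.2152,.166],[.4896,-.2152,.149],[.4943,.0485,.069]]))
t=ctrl.camera("top")[:,:,::-1]
crop=cv2.resize(t[165:285,200:420],(640,349),interpolation=2)
cv2.imwrite("pics/w2.png",np.vstack([im[:240],crop]))
E
```

```text
[ 0.50696955 -0.19688218  0.20506289] [ 3.14153379e+00 -7.39691191e-04 -3.09245557e+00] [[297.4 193.9]
 [299.3 188.6]
 [590.7 189.9]]
```

View pics/w2.png

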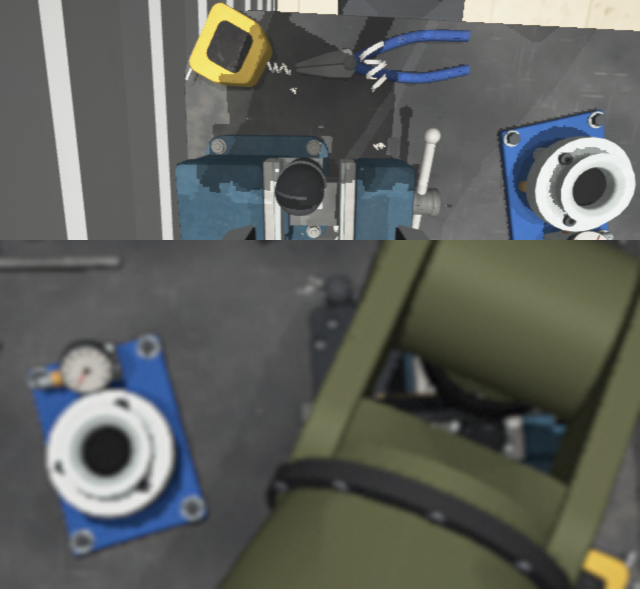

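The dome is at wrist (300,187), against a prediction of (299,188.6), so the stub is at about (0.490, -0.2145). I'm moving over it and descending with the tips just above the bead.

Emit:
jog_arm(motion=[[0.018, -0.017, 0, 0, 0, 0, 0.6], [0, 0, 0.03, 0, 0, 0, 0.6], [0, 0, 0.02, 0, 0, 0, 0.6], [0, 0, 0.02, 0, 0, 0, 0.6], [0, 0, 0, 0, 0, 0, 0.6]])

```text
time_s: 5.85
ee_pos: [0.4908, -0.212, 0.1329]
eef_rot: [3.139, -0.004, -3.09]
force: [-0.1, -0.0, 0.4]
grip_width: 0.0753
grip_force: 0.0
```

Emit:
jog_arm(motion=[[0, 0, 0, 0, 0, 0, 0.6], [0, 0, 0, 0, 0, 0, 0.6]])

```text
time_s: 6.05
ee_pos: [0.4921, -0.2132, 0.1366]
eef_rot: [-3.141, 0.001, -3.09]
force: [0.5, 0.5, 0.3]
grip_width: 0.0752
grip_force: 0.0
```

Emit:
jog_arm(motion=[[0.002, -0.001, 0.002, 0, 0, 0, 0.6], [0, 0, 0, 0, 0, 0, 0.6], [0, 0, 0, 0, 0, 0, 0.6]])

```text
time_s: 6.35
ee_pos: [0.4895, -0.2144, 0.1338]
eef_rot: [-3.141, 0.0, -3.091]
force: [-0.1, -0.2, -0.5]
grip_width: 0.0753
grip_force: 0.0
```

Emit:
jog_arm(motion=[[0, 0, 0, 0, 0, 0, 0.1], [0, 0, 0, 0, 0, 0, -0.2], [0, 0, 0, 0, 0, 0, -0.5], [0, 0, 0, 0, 0, 0, -0.6], [0, 0, 0, 0, 0, 0, -1]], squeeze=12)

```text
time_s: 6.85
ee_pos: [0.4894, -0.2143, 0.1334]
eef_rot: [3.142, -0.0, -3.09]
force: [-0.4, 0.7, -0.4]
grip_width: 0.0383
grip_force: 0.0
```

Emit:
jog_arm(motion=[[0, 0, 0, 0, 0, 0, -1], [0, 0, 0, 0, 0, 0, -1], [0, 0, 0, 0, 0, 0, -1]], squeeze=40)

```text
time_s: 7.15
ee_pos: [0.4894, -0.2144, 0.1335]
eef_rot: [-3.142, -0.0, -3.09]
force: [0.5, -0.3, -0.4]
grip_width: 0.0328
grip_force: 39.9
```

Emit:
jog_arm(motion=[[0, 0, -0.005, 0, 0, 0, -1], [0, 0, -0.01, 0, 0, 0, -1], [0, 0, -0.02, 0, 0, 0, -1], [0, 0, -0.02, 0, 0, 0, -1], [0, 0, -0.02, 0, 0, 0, -1]])

```text
time_s: 7.65
ee_pos: [0.4894, -0.2143, 0.21]
eef_rot: [-3.141, 0.0, -3.09]
force: [-0.2, -0.4, -3.0]
grip_width: 0.0329
grip_force: 39.9
```

Emit:
jog_arm(motion=[[0, 0, 0, 0, 0, 0, -1], [0, 0, 0, 0, 0, 0, -1], [0, 0, 0, 0, 0, 0, -1]])

```text
time_s: 7.95
ee_pos: [0.489, -0.2141, 0.2074]
eef_rot: [3.141, -0.001, -3.09]
force: [0.4, -0.0, -2.3]
grip_width: 0.0323
grip_force: 39.9
```

```bash
python3 - <<'E'
from h import *
m=ctrl.camera_model("wrist");o=ctrl.get_obs();im=ctrl.camera("wrist")[:,:,::-1].copy()
print(o["ee_pos"],o["force"],proj(m,[[.4943,.049,.069],[o["ee_pos"][0],o["ee_pos"][1],o["ee_pos"][2]-.04]]))
cv2.imwrite("pics/w3.png",im)
E
```

```text
[ 0.48903228 -0.2141235   0.20736539] [ 0.41831037 -0.04764692 -2.33193418] [[602.9 209.5]
 [324.6 220.8]]
```

View pics/w3.png

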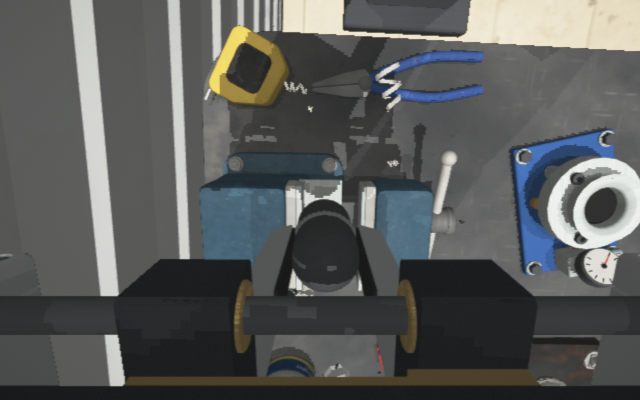

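The stub is held upright at (324,240), and the nest is visible at (600,205). I'm moving toward the nest and stopping short for one look.

Emit:
jog_arm(motion=[[-0.003, 0.04, 0, 0, 0, 0, -1], [-0.003, 0.04, 0, 0, 0, 0, -1], [-0.003, 0.04, 0, 0, 0, 0, -1], [-0.003, 0.04, 0, 0, 0, 0, -1], [0, 0.02, 0, 0, 0, 0, -1]])

```text
time_s: 8.5
ee_pos: [0.4918, -0.0314, 0.2077]
eef_rot: [3.141, -0.001, -3.089]
force: [0.7, -0.5, -3.0]
grip_width: 0.0325
grip_force: 39.9
```

Emit:
jog_arm(motion=[[0, 0, 0, 0, 0, 0, -1], [0, 0, 0, 0, 0, 0, -1], [0, 0, 0, 0, 0, 0, -1]])

```text
time_s: 8.8
ee_pos: [0.4921, -0.0347, 0.2081]
eef_rot: [-3.142, -0.001, -3.091]
force: [0.9, 0.1, -2.5]
grip_width: 0.0327
grip_force: 39.9
```

```bash
python3 - <<'E'
from h import *
m=ctrl.camera_model("wrist");o=ctrl.get_obs();im=ctrl.camera("wrist")[:,:,::-1].copy()
e=o["ee_pos"];p=proj(m,[[.4943,.049,.069],[e[0],e[1],e[2]-.04]])
print(e,o["eef_rot"],p)
x,y=p[0].astype(int);x0,y0=max(0,x-100),max(0,y-100);print(x0,y0)
ang=np.linspace(0,2*np.pi,40)
for r,z in((.0345,.069),(.025,.069)):
  for q in proj(m,np.c_[.4943+r*np.cos(ang),.049+r*np.sin(ang),0*ang+z]): im[int(q[1]),int(q[0])]=(0,0,255)
cv2.imwrite("pics/w4.png",cv2.resize(im[y0:y0+190,x0:x0+200],None,fx=3,fy=3,interpolation=0))
E
```

```text
[ 0.49213748 -0.03470961  0.20810221] [-3.14157407e+00 -5.54751919e-04 -3.09110128e+00] [[413.9 196.5]
 [324.7 220.7]]
313 96
```

View pics/w4.png

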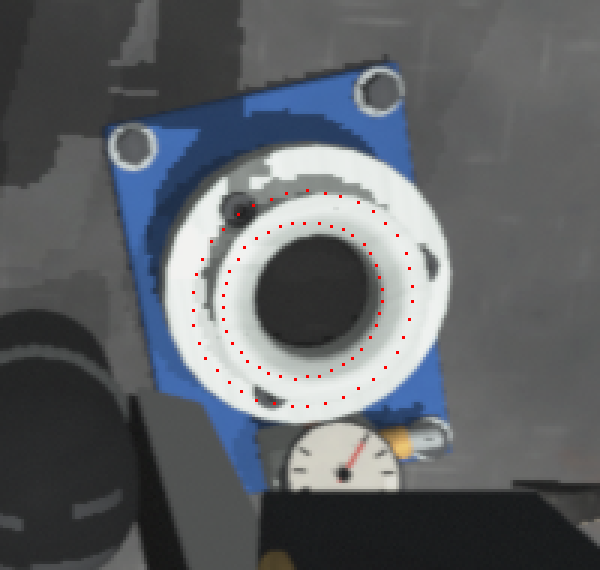

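The nest sits a few mm to the right of the prediction: disc centre near crop (307,284), bore near (317,293). I'll convert that numerically.

```bash
python3 - <<'E'
from h import *
m=ctrl.camera_model("wrist");mt=ctrl.camera_model("top")
g=lambda x,y,z:at(m,(313+(x-1)/3,96+(y-1)/3),z)
print("disc",g(307,284,.05),"L/R",g(166,290,.045),g(450,275,.05),"T/B",g(320,145,.05),g(305,423,.05))
print("bore L/R/T/B",g(255,297,.061),g(380,290,.061),g(315,235,.061),g(312,357,.061))
print("rim L/T",g(214,300,.069),g(325,193,.069))
# bolts: diagonal corners z~.012 
print("bolts",g(133,147,.012),g(380,91,.012),g(432,436,.012))
# top cam circle fits
im=ctrl.camera("top");g2=im.min(2);msk=((g2>140)*255).astype(np.uint8)
n,l,s,c=cv2.connectedComponentsWithStats(msk)
for i in range(1,n):
    if s[i,4]>800 and 180<c[i][0]<290 and 190<c[i][1]<290:
        cn=cv2.findContours((l==i).astype(np.uint8),0,2)[0];h=max(cn,key=cv2.contourArea);(x,y),r=cv2.minEnclosingCircle(h);print("top disc",x,y,r,at(mt,(x,y),.05),s[i])
E
```

```text
disc [0.4922 0.0545 0.05  ] L/R [0.4976 0.0089 0.045 ] [0.4868 0.1011 0.05  ] T/B [0.4468 0.0537 0.05  ] [0.5403 0.0591 0.05  ]
bore L/R/T/B [0.4951 0.0353 0.061 ] [0.4908 0.075  0.061 ] [0.4742 0.0523 0.061 ] [0.514  0.0557 0.061 ]
rim L/T [0.495  0.0209 0.069 ] [0.4599 0.0517 0.069 ]
bolts [ 0.4532 -0.0024  0.012 ] [0.4294 0.0829 0.012 ] [0.556  0.1186 0.012 ]
```

Emit:
jog_arm(motion=[[-0.003, 0.045, 0, 0, 0, 0, -1], [-0.003, 0.044, 0, 0, 0, 0, -1], [0, 0, 0, 0, 0, 0, -1], [0, 0, 0.04, 0, 0, 0, -1], [0, 0, 0.03, 0, 0, 0, -1]])

```text
time_s: 9.4
ee_pos: [0.4935, 0.0546, 0.1371]
eef_rot: [-3.141, 0.0, -3.091]
force: [-0.1, -0.5, -3.8]
grip_width: 0.0329
grip_force: 39.9
```

Emit:
jog_arm(motion=[[0, 0, 0, 0, 0, 0, -1], [0, 0, 0, 0, 0, 0, -1], [0, 0, 0, 0, 0, 0, -1]], squeeze=60)

```text
time_s: 9.7
ee_pos: [0.4946, 0.0548, 0.1402]
eef_rot: [-3.142, 0.003, -3.091]
force: [0.1, -0.2, -1.7]
grip_width: 0.0322
grip_force: 59.9
```

```bash
python3 - <<'E'
from h import *
a=ctrl.camera("wrist")[:,:,::-1];o=ctrl.get_obs();s=ctrl.camera("scene")[:,:,::-1]
print(o["ee_pos"],o["force"])
p=proj(ctrl.camera_model("scene"),[[.494,.055,.08]])[0].astype(int);print(p)
c=cv2.resize(s[p[1]-60:p[1]+40,p[0]-65:p[0]+65],(390,300),interpolation=2)
b=cv2.resize(a[120:320,200:460],(390,300))
cv2.imwrite("pics/w5.png",np.hstack([b,c]))
E
```

```text
[0.49449442 0.05490654 0.14014124] [ 0.16541784 -0.74044923 -2.12504389]
[308 270]
```

View pics/w5.png

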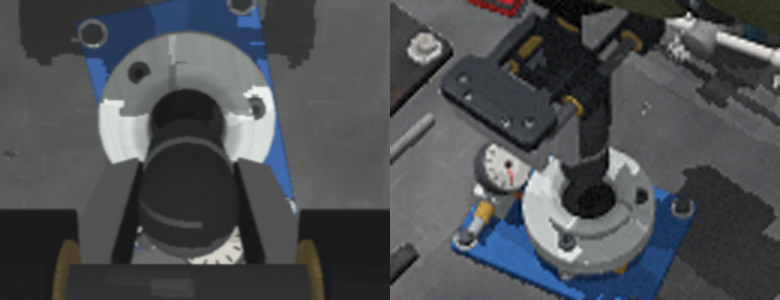

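The stub is upright and centred over the bore. I'm lowering it.

Emit:
jog_arm(motion=[[0, 0, 0.015, 0, 0, 0, -1], [0, 0, 0.01, 0, 0, 0, -1], [0, 0, 0.006, 0, 0, 0, -1], [0, 0, 0.005, 0, 0, 0, -1], [0, 0, 0, 0, 0, 0, -1]])

```text
time_s: 10.3
ee_pos: [0.4935, 0.0552, 0.1021]
eef_rot: [-3.142, -0.001, -3.09]
force: [-0.1, 0.8, -2.7]
grip_width: 0.0323
grip_force: 59.9
```

Emit:
jog_arm(motion=[[0, 0, 0.003, 0, 0, 0, -1], [0, 0, 0.003, 0, 0, 0, -1], [0, 0, 0.003, 0, 0, 0, -1], [0, 0, 0, 0, 0, 0, -1], [0, 0, 0, 0, 0, 0, -1]])

```text
time_s: 10.8
ee_pos: [0.4937, 0.0552, 0.0935]
eef_rot: [-3.142, 0.0, -3.09]
force: [-0.3, 0.1, -2.5]
grip_width: 0.0321
grip_force: 59.9
```

Emit:
jog_arm(motion=[[0, 0, 0.002, 0, 0, 0, -1], [0, 0, 0.002, 0, 0, 0, -1], [0, 0, 0, 0, 0, 0, -1], [0, 0, 0, 0, 0, 0, -1], [0, 0, 0, 0, 0, 0, -1]])

```text
time_s: 11.3
ee_pos: [0.4938, 0.0552, 0.0898]
eef_rot: [-3.142, 0.001, -3.09]
force: [-1.2, 0.3, 3.2]
grip_width: 0.032
grip_force: 59.9
```

Emit:
jog_arm(motion=[[0, 0, 0.002, 0, 0, 0, -1], [0, 0, 0.002, 0, 0, 0, -1], [0, 0, 0.002, 0, 0, 0, -1], [0, 0, 0.002, 0, 0, 0, -1], [0, 0, 0, 0, 0, 0, -1]])

```text
time_s: 11.8
ee_pos: [0.4938, 0.0552, 0.0814]
eef_rot: [-3.142, 0.0, -3.09]
force: [-0.1, -0.9, 6.5]
grip_width: 0.0326
grip_force: 59.9
```

Emit:
jog_arm(motion=[[0, 0, 0.0015, 0, 0, 0, -1], [0, 0, 0.0015, 0, 0, 0, -1], [0, 0, 0, 0, 0, 0, -1], [0, 0, 0, 0, 0, 0, -1]])

```text
time_s: 12.2
ee_pos: [0.4939, 0.0552, 0.0787]
eef_rot: [-3.142, 0.001, -3.09]
force: [-2.0, -1.2, 9.1]
grip_width: 0.0324
grip_force: 59.9
```

Emit:
jog_arm(motion=[[0, 0, 0.001, 0, 0, 0, -1], [0, 0, 0, 0, 0, 0, -1], [0, 0, 0, 0, 0, 0, -1]])

```text
time_s: 12.5
ee_pos: [0.4939, 0.0552, 0.0777]
eef_rot: [-3.142, 0.001, -3.09]
force: [-1.9, -1.5, 8.9]
grip_width: 0.0317
grip_force: 59.9
```

Not on the stops yet, so I'll continue in 1 mm steps until the force jumps.

Emit:
jog_arm(motion=[[0, 0, 0.001, 0, 0, 0, -1], [0, 0, 0, 0, 0, 0, -1], [0, 0, 0, 0, 0, 0, -1]])

```text
time_s: 12.8
ee_pos: [0.4939, 0.0552, 0.0768]
eef_rot: [-3.142, 0.001, -3.09]
force: [-1.5, -1.2, 9.0]
grip_width: 0.0323
grip_force: 59.9
```

Emit:
jog_arm(motion=[[0, 0, 0.001, 0, 0, 0, -1], [0, 0, 0, 0, 0, 0, -1], [0, 0, 0, 0, 0, 0, -1]])

```text
time_s: 13.1
ee_pos: [0.4939, 0.0552, 0.0758]
eef_rot: [-3.142, 0.001, -3.09]
force: [-1.7, -0.5, 9.0]
grip_width: 0.032
grip_force: 59.9
```

Emit:
jog_arm(motion=[[0, 0, 0.001, 0, 0, 0, -1], [0, 0, 0, 0, 0, 0, -1], [0, 0, 0, 0, 0, 0, -1]])

```text
time_s: 13.4
ee_pos: [0.4941, 0.0552, 0.0751]
eef_rot: [-3.142, 0.001, -3.09]
force: [-4.6, -1.5, 13.1]
grip_width: 0.0322
grip_force: 59.9
```

Emit:
jog_arm(motion=[[0, 0, 0.001, 0, 0, 0, -1], [0, 0, 0, 0, 0, 0, -1], [0, 0, 0, 0, 0, 0, -1]])

```text
time_s: 13.7
ee_pos: [0.4944, 0.0552, 0.075]
eef_rot: [-3.141, 0.002, -3.09]
force: [-6.7, -0.9, 24.1]
grip_width: 0.0323
grip_force: 60.0
```

The force jumped, so the nest is on its stops. One last check picture.

```bash
python3 - <<'E'
from h import *
s=ctrl.camera("scene")[:,:,::-1];a=ctrl.camera("wrist")[:,:,::-1];o=ctrl.get_obs()
print(o["ee_pos"],o["force"],abs(o["joint_vel"]).max())
c=cv2.resize(s[200:330,230:390],(480,390),interpolation=2)
b=cv2.resize(a[100:330,230:420],(320,390))
cv2.imwrite("pics/w6.png",np.hstack([b,c]))
E
```

```text
[0.49436359 0.05518248 0.07501874] [-6.85394313 -1.68615842 24.38317084] 0.0011009374592589809
```

View pics/w6.png

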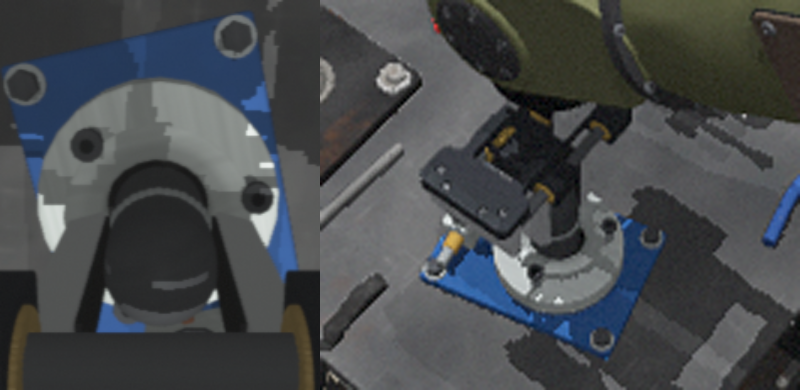

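The stub sits in the nest, upright and gripped; the disc is down, the arm is at rest, and the push is about 24 N. Handing in.

```bash
python3 -c "
from station import ctrl
print(ctrl.hand_in())"
```

```text
the job is handed in; nothing more can be done
None
```

I handed the job in at about 14 s (limit 54 s) with the stub still gripped, cap up, in the ring nest and pressed down with about 24 N; a sharp rise in force as I pressed showed the nest on its stops. The hand-in gave no verdict.

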